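# Back the sample carousel up one notch

## Robot

A 7-joint arm with a two-finger parallel gripper is mounted at the origin on a cart in front of the work surface, level with it; the furniture and walls round the work are solid. World frame = base frame: x ahead of the robot, y to its left, z up, the work surface at z = 0. Lengths are in m, angles in rad, forces in N, time in s.
With the tool pointing down it reaches from about 0.4 to 0.875 m from the base axis. Payload 4.4 kg.
Tool frame: the origin (TCP) lies between the finger pads; the fingertips stand ahead of it and the grasp point (between the pads) lies 2 mm behind it (ctrl.tip_reach is the z of the fingertips in the tool frame, in m); z points along the fingers, x is the direction in which the jaws open and shut, and the axes are right-handed (so a half turn about z gives the same grasp; the last joint's range is limited). The gripper opens to 85 mm and grips with 20 to 120 N. Pads are 22 mm wide; open, the fingers measure 114 mm over their backs; the gripper's body (76 mm by 85 mm) begins 54 mm behind the grasp point. The pads swing forward as they close: fully open they stand 13 mm farther back than shut.
Start: joints at [1.217, 0.628, 0.038, 1.517, -0.027, 0.996, -0.02], TCP at [0.185, -0.623, 0.248] pointing down, gripper open.
Joint ranges: [-3.06, 3.06], [-0.37, 2.12], [-1.25, 1.32], [0.18, 2.47], [-1.1, 4.24], [0.23, 1.98], [-2.94, 2.94]. Speed limits (rad/s): [2.57, 2.57, 3.14, 3.14, 3.14, 3.14, 3.14].

## Interface

Orientations are given as a rotation vector (axis times angle).
In Python, from station import ctrl gives the robot as it stands.
- The arm moves only by the tool arm_command, never from a script. Its arguments are lists of equal length, an entry for each row: "jaw": the opening, from 0 (shut) to 1 (fully open); "dp": the shift along the world's x, y, z in m, a list of three; "rotation": the turn, a rotation vector about the world's x, y, z in rad, a list of three. In form: {"jaw": [jaw, ...], "dp": [[dx, dy, dz], ...], "rotation": [[wx, wy, wz], ...]}. A call has 1 to 12 rows; each row shifts and turns the commanded pose from where the row before left it; what a row does not reach is not made up. A row lasts 1/10 s, in which the tool goes at most 50 mm and 8.59 degrees, less where a joint would pass 70% of its speed; a pose out of reach is approached as far as the arm can. A call with a gripper value outside its range is refused whole. The fingers move at their own pace and stop on an object; "squeeze" is the grip in N (left out, the last holds). Time passes only in rows, so rows that do not move let the fingers close. It gives the time, the measured TCP pose, the force and the opening at its end, in the units of the state.
- ctrl.state(): the state, without advancing time (a new reading comes with each control period).
- ctrl.camera(name): name is "side" or "top" or "wrist"; returns the picture (384x512x3 uint8, blue, green, red); there is no depth.
- ctrl.calibration(name): a dict with "camera_matrix" (3x3 intrinsics, pixels), "pose" (4x4, takes a point from camera to world coordinates). Camera axes: x right, y down, z forward; pixel columns grow to the right and rows downward; lengths in m; the calibration is good to about 2 mm. A picture is of the moment at which its call begins: read the wrist's pose just before it. calibration takes no time and is no camera call; for the wrist camera it gives the pose at the moment of the call.
- ctrl.close_job(): hands the job in, once; it reports no verdict.
The state is a dict: "time": time; "joint_positions": joint angles; "joint_vel": joint speeds; "joint_torque": joint torques, N m; "eef_pos": TCP position; "tool_rot": TCP orientation; "force": force on the tool from outside, world axes, zero at the start; "torque": the same for the moment, N m; "gripper_width": finger opening in m.
Only numpy, scipy, OpenCV 4.12 (cv2) and the standard library are available. Lean on these libraries where they do the work, as an engineer would, in place of code of your own. Each camera call takes 0.05 s, during which the arm holds its last target.

## Task

The sample carousel has been fed one station too far. Without gripping anything, use a fingertip to push the red pawl's finger plate outward, away from the wheel, until the pawl tips over and its nose is up out of the teeth; then push one of the orange posts to turn the wheel back by exactly one notch (clockwise seen from above), and tip the pawl back so that its nose drops fully into the next tooth gap. Push gently, and leave the things standing around the carousel where they are.

Things in the scene. Friction and masses are not known exactly. Their poses are not given: they have to be found in the camera images.
- carousel: Indexing sample carousel fixed to the bench: grey base plate 180 x 275 x 12 mm (its x from -90 to +90 mm, y from -95 to +180 mm) carrying a flat toothed wheel and a red pawl. Origin on the wheel's vertical axis at table height (underside of the plate); z up; its +y axis points from the wheel's axis to the pawl.
- wheel_top (a point): On the wheel's axis, at the top of its white disc, 30 mm above the table. Disc radius 70 mm; 12 blue saw teeth round it out to radius 87 mm, tops 30 mm high, 30 degrees (0.524 rad) apart, gaps about 20 mm wide; on the disc a ring of 12 flat sample cups, one red and the others grey, a steel hub 38 mm high, and four upright orange posts.
- pawl_pin (a point): Middle of the pawl's level hinge pin: 118 mm from the wheel's axis along the carousel's +y, 46 mm above the table; the pin runs along the carousel's x between two dark cheeks 42 mm over their outsides, tops 55 mm high. A red arm, its top 51 mm high when down, reaches 42 mm from the pin towards the wheel; a red finger plate stands up from the pin.
- pawl_nose (a point): Lower end of the pawl's steel nose (9 mm diameter, hanging from the arm's end). Pawl down: 78 mm from the wheel's axis, in a tooth gap, about 20 mm above the table.
- wheel (a joint): Turn of the wheel about its vertical axis, rad: about 0 at the start, positive counter-clockwise seen from above (feed direction), one notch back = -0.524. Stays where it is left (light friction, about 1 N at a post). With the pawl down, its nose blocks backward turning after at most 0.09 rad of play, and the wheel can only be fed forward.
- pawl (a joint): Tilt of the pawl, rad: 0 = nose fully down between the teeth, plate leaning 10 degrees towards the wheel; 0.85 = stop, nose 30 mm up, plate leaning 39 degrees outward. Grows as the plate is pushed outward (carousel's +y). No spring: it tips over by its weight at about 0.45 and then rests at the nearer end; under 1 N moves it. The nose clears the teeth above 0.35.
- pawl_plate (a point): Centre of the red finger plate on its mid thickness, 40 mm from the pin; moves with the pawl. The plate is 26 mm wide (along the carousel's x) and 6 mm thick, with a 10 mm rod along its upper edge 63 mm from the pin, top about 107 mm above the table when the pawl is down.
- post_1 (a point): Centre of the top of an orange push post, 11 mm diameter, 33 mm tall above the disc (top 63.5 mm above the table), 60 mm from the wheel's axis; moves with the wheel. At wheel = 0 it stands at 45 degrees counter-clockwise from the carousel's +x.
- post_2 (a point): Same, next post: at 135 degrees.
- post_3 (a point): Same, next post: at 225 degrees.
- post_4 (a point): Same, next post: at 315 degrees (on the side away from the pawl).
- oil_bottle: Bystander: small bottle with black cap, 30 mm diameter, 72 mm tall, origin at the centre of its underside; loose, leave alone.
- tape: Bystander: roll of label tape lying flat, 56 mm diameter, 18 mm high, origin at the centre of its underside; loose, leave alone.
- rubber_eraser: Bystander: blue and white eraser 22 x 48 x 12 mm, origin at the centre of its underside; loose, leave alone.
- mailer: Bystander: flat blue and white slide mailer 34 x 85 x 11 mm, origin at the centre of its underside; loose, leave alone.

How it is judged:
By the outcome, as a careful person would: the job done as asked, in the order asked, and still so for the second after the job is handed in, with the robot touching nothing.
It also fails if it takes over 56 s, if anything falls off the work surface, if the arm or the gripper's body presses on something with over 40 N, if the wrist force passes 120 N, or if a joint passes its speed limit or range.

## Working session

There is one attempt and no reset: what is moved stays moved. The work goes in short steps, Python scripts to look and compute and a tool call to move; the robot and the scene stay as the last step left them, time stands still between calls to the robot, and variables do not carry over. Pictures are saved under pics/ and viewed, and the job is handed in when it is done.

Besides the shell and the picture viewer there is one more tool, called in YAML: its name, and indented under it one key for each argument. arm_command: Moves the arm, as the interface text tells. Its arguments: {"type":"object","properties":{"jaw":{"type":"array","items":{"type":"number"}},"dp":{"type":"array","items":{"type":"array","items":{"type":"number"}}},"rotation":{"type":"array","items":{"type":"array","items":{"type":"number"}}},"squeeze":{"type":"number"}},"required":["jaw","dp","rotation"]}

```bash
ls; mkdir -p pics; python3 - <<'E'
from station import ctrl
import cv2
print(ctrl.state(), ctrl.tip_reach)
for n in ("top","side"):
    cv2.imwrite(f"pics/{n}0.png",ctrl.camera(n)); c=ctrl.calibration(n); print(n,c["camera_matrix"].round(1).tolist(),c["pose"].round(3).tolist())
E
```

```text
pics
{'time': 0.0, 'joint_positions': array([ 1.21721954,  0.62933908,  0.0384641 ,  1.5183765 , -0.02701722,
        0.99631052, -0.01997742]), 'joint_vel': array([-2.99314972e-04,  9.18209092e-04, -4.97366056e-04,  8.18972835e-05,
       -2.39453105e-04, -4.23688024e-04, -9.71557799e-04]), 'joint_torque': array([-2.45487254e-04, -5.63393962e+01,  1.22625601e+00, -1.93439966e+01,
        1.09964266e-02,  1.05837313e-02,  2.24612307e-05]), 'eef_pos': array([ 0.18433345, -0.62268802,  0.24739132]), 'tool_rot': array([-2.51611462e+00,  1.87927842e+00,  2.43115540e-03]), 'force': array([-0.29071239, -0.44512597, -1.22208174]), 'torque': array([-0.04645509,  0.02034081,  0.03937044]), 'gripper_width': 0.08558070536016638} 0.017
top [[460.1, 0.0, 256.6], [0.0, 460.1, 196.7], [0.0, 0.0, 1.0]] [[0.016, -0.986, 0.163, 0.382], [-1.0, -0.019, -0.013, 0.055], [0.016, -0.163, -0.987, 1.065], [0.0, 0.0, 0.0, 1.0]]
side [[437.3, 0.0, 258.5], [0.0, 437.3, 187.1], [0.0, 0.0, 1.0]] [[0.983, -0.139, 0.123, 0.432], [-0.185, -0.791, 0.583, -0.431], [0.017, -0.596, -0.803, 0.768], [0.0, 0.0, 0.0, 1.0]]
```

View pics/top0.png

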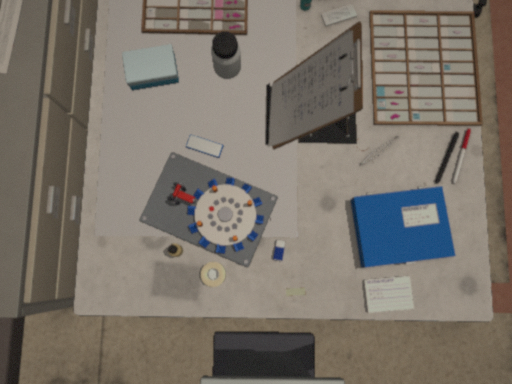

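View pics/side0.png

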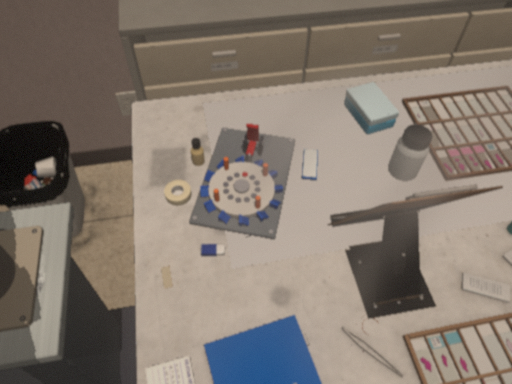

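The top view shows the carousel with its wheel at about (225,214) and the pawl at (182,195). The side view has the wheel at (242,188) and the pawl at (252,138). I'll zoom in.

```bash
python3 - <<'E'
import cv2
a=cv2.imread("pics/top0.png")[145:295,130:300]; cv2.imwrite("pics/topz.png",cv2.resize(a,None,fx=4,fy=4,interpolation=cv2.INTER_CUBIC))
a=cv2.imread("pics/side0.png")[115:265,150:330]; cv2.imwrite("pics/sidez.png",cv2.resize(a,None,fx=4,fy=4,interpolation=cv2.INTER_CUBIC))
E
```

```text
(no output)
```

View pics/topz.png

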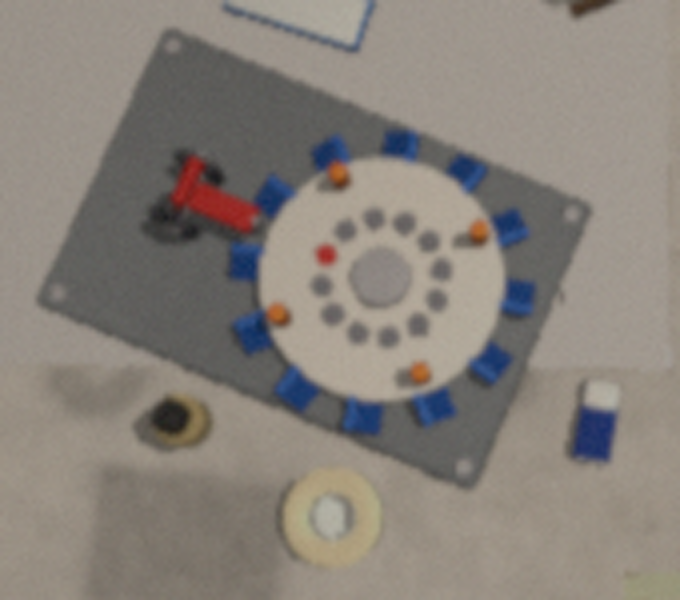

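View pics/sidez.png

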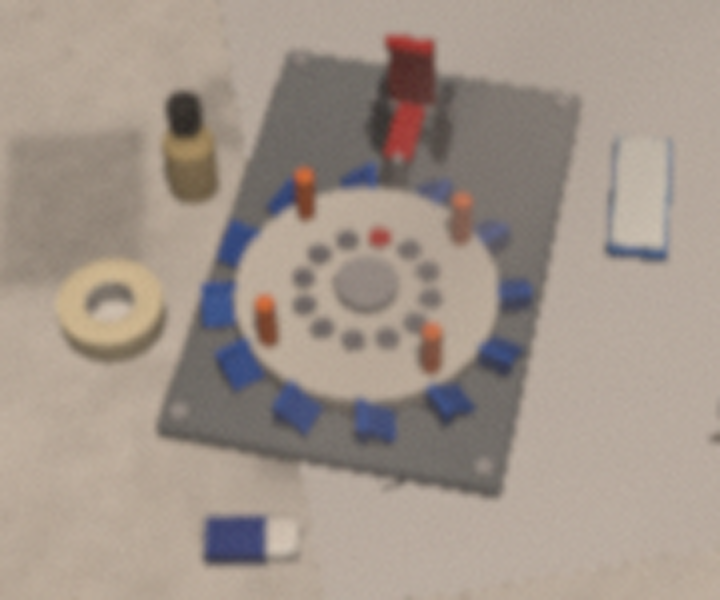

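```bash
cat > h.py <<'E'
import numpy as np, cv2
def proj(c,P):
    T=np.linalg.inv(c["pose"]); P=np.atleast_2d(P)
    q=(T[:3,:3]@P.T+T[:3,3:]).T; K=c["camera_matrix"]
    return np.c_[K[0,0]*q[:,0]/q[:,2]+K[0,2],K[1,1]*q[:,1]/q[:,2]+K[1,2]]
def c2w(pose,p):
    x,y,t=pose; p=np.atleast_2d(p).astype(float); c,s=np.cos(t),np.sin(t)
    return np.c_[x+c*p[:,0]-s*p[:,1], y+s*p[:,0]+c*p[:,1], p[:,2]]
def post(i,w,z=.0635,r=.06):
    a=np.radians(45+90*(i-1))+w; return [r*np.cos(a),r*np.sin(a),z]
E
python3 - <<'E'
from station import ctrl
from h import *
from scipy.optimize import least_squares
cor=np.array([[.09,.18,.012],[.09,-.095,.012],[-.09,-.095,.012],[-.09,.18,.012]])
obs={"top":(np.array([(172,28),(592,208),(472,488),(38,300),(339,172),(278,314),(420,372),(480,230)])/4+[130,145]),
"side":np.array([(580,98),(500,495),(160,432),(290,52),(461,198),(304,173),(264,300),(431,328)])/4+[150,115]}
C={n:ctrl.calibration(n) for n in obs}
def res(v,names=("top","side")):
    P=c2w(v[:3],np.r_[cor,[post(i,v[3]) for i in (1,2,3,4)]])
    return np.concatenate([(proj(C[n],P)-obs[n]).ravel() for n in names])
for nm in (("top",),("side",),("top","side")):
    r=least_squares(res,[.35,.1,-.4,0],args=(nm,),loss="soft_l1"); print(nm,r.x.round(4),np.abs(r.fun).max().round(2)); 
v=r.x; np.save("pose.npy",v); print(r.fun.reshape(-1,2).round(1).tolist())
K={"wheel":[0,0,.03],"pin":[0,.118,.046],"plate":[0,.118-.04*np.sin(np.radians(10)),.046+.04*np.cos(np.radians(10))],"rod":[0,.107,.108]}
for k,p in K.items(): print(k,c2w(v[:3],p).round(4),[ (proj(C[n],c2w(v[:3],p))).round(1).tolist() for n in C])
for i in (1,2,3,4): print("post",i,c2w(v[:3],post(i,v[3])).round(4))
# zooms pixel for rod
T=C["top"]
def ray(n,u,z):
    c=C[n];K=c["camera_matrix"];d=c["pose"][:3,:3]@np.array([(u[0]-K[0,2])/K[0,0],(u[1]-K[1,2])/K[1,1],1]);o=c["pose"][:3,3];return o+d*(z-o[2])/d[2]
print("bottle",ray("top",(130+172/4,145+415/4),.072),ray("side",(150+183/4,115+100/4),.072))
print("tape",ray("top",(130+331/4,145+516/4),.018), "eraser",ray("top",(130+597/4,145+420/4),.012))
print("mailer end",ray("side",(150+610/4,115+195/4),.011))
E
```

```text
('top',) [ 0.5107  0.1113 -0.3947  0.0219] 1.68
('side',) [ 0.5102  0.1101 -0.3854  0.0098] 1.97
('top', 'side') [ 0.5105  0.1109 -0.3911  0.017 ] 2.06
[[-1.1, -1.3], [1.5, -0.3], [0.5, 1.7], [-1.0, 0.5], [0.2, 0.1], [0.1, -0.1], [0.5, 0.3], [0.4, 0.1], [1.4, -1.2], [0.2, -0.8], [-2.1, -1.5], [-0.3, -1.8], [0.4, 0.3], [-0.0, 0.3], [0.1, 0.5], [0.2, 0.4]]
wheel [[0.5105 0.1109 0.03  ]] [[[225.9, 214.8]], [[241.7, 187.1]]]
pin [[0.5555 0.22   0.046 ]] [[[177.4, 193.2]], [[253.6, 141.3]]]
plate [[0.5528 0.2136 0.0854]] [[[177.5, 191.3]], [[253.0, 131.2]]]
rod [[0.5513 0.2098 0.108 ]] [[[177.6, 190.2]], [[252.7, 125.1]]]
post 1 [[0.5655 0.1349 0.0635]]
post 2 [[0.4865 0.1659 0.0635]]
post 3 [[0.4555 0.0869 0.0635]]
post 4 [[0.5345 0.0559 0.0635]]
bottle [0.43010603 0.21985732 0.072     ] [0.42937887 0.22141043 0.072     ]
tape [0.37795169 0.13734628 0.018     ] eraser [ 0.4343219  -0.01178492  0.012     ]
mailer end [0.65782674 0.1659041  0.011     ]
```

arm_command:
  jaw: [0,0,0,0,0,0,0,0,0,0,0]
  dp:
    - [0.018,0.04,0]
    - [0.018,0.04,0]
    - [0.018,0.04,0]
    - [0.018,0.04,0]
    - [0.018,0.04,0]
    - [0.018,0.04,0]
    - [0.018,0.04,0]
    - [0.018,0.04,0]
    - [0.018,0.04,0]
    - [0.018,0.04,0]
    - [0.018,0.04,0]
  rotation:
    - [0,0,0.045]
    - [0,0,0.045]
    - [0,0,0.045]
    - [0,0,0.045]
    - [0,0,0.045]
    - [0,0,0.045]
    - [0,0,0.045]
    - [0,0,0.045]
    - [0,0,0.045]
    - [0,0,0.045]
    - [0,0,0.045]

```text
time: 1.2
eef_pos: [0.3828, -0.1816, 0.2483]
tool_rot: [2.902, -1.204, 0.0]
force: [0.5, -0.7, -0.0]
gripper_width: -0.0001
```

arm_command:
  jaw: [0,0,0,0,0,0,0,0,0,0,0]
  dp:
    - [0.0157,0.0365,0]
    - [0.0157,0.0365,0]
    - [0.0157,0.0365,0]
    - [0.0157,0.0365,0]
    - [0.0157,0.0365,0]
    - [0.0157,0.0365,0]
    - [0.0157,0.0365,0]
    - [0.0157,0.0365,0]
    - [0.0157,0.0365,0]
    - [0.0157,0.0365,0]
    - [0,0,0]
  rotation:
    - [0,0,0.04]
    - [0,0,0.04]
    - [0,0,0.04]
    - [0,0,0.04]
    - [0,0,0.04]
    - [0,0,0.04]
    - [0,0,0.04]
    - [0,0,0.04]
    - [0,0,0.04]
    - [0,0,0.04]
    - [0,0,0]

```text
time: 2.3
eef_pos: [0.5403, 0.1886, 0.2481]
tool_rot: [-3.08, 0.593, -0.0]
force: [-0.1, 0.1, 0.6]
gripper_width: -0.0002
```

```bash
cat > look.py <<'E'
import sys,cv2
from station import ctrl
from h import *
tag=sys.argv[1]
s=ctrl.state(); print(s["time"],s["eef_pos"].round(4),s["tool_rot"].round(3),s["force"].round(2))
for n in sys.argv[2:]:
    a=ctrl.camera(n); cv2.imwrite(f"pics/{tag}_{n}_raw.png",a)
    if n=="top": a=cv2.resize(a[145:295,130:300],None,fx=4,fy=4,interpolation=cv2.INTER_CUBIC)
    if n=="side": a=cv2.resize(a[75:225,170:350],None,fx=4,fy=4,interpolation=cv2.INTER_CUBIC)
    cv2.imwrite(f"pics/{tag}_{n}.png",a)
E
python3 look.py a wrist side
```

```text
2.3 [0.5403 0.1886 0.2481] [-3.08   0.593 -0.   ] [-0.08  0.12  0.6 ]
```

View pics/a_wrist.png

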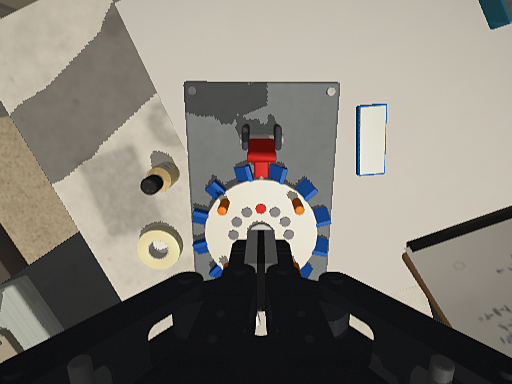

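View pics/a_side.png

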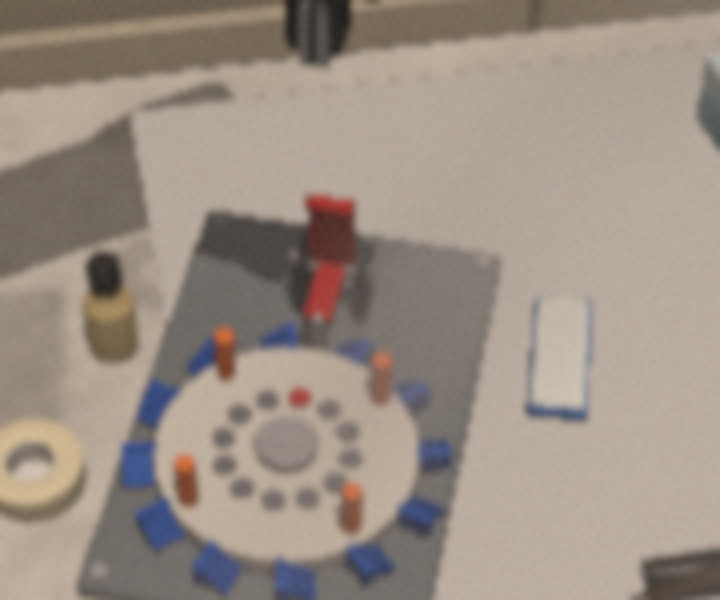

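The wrist view has the pawl plate dead ahead at (262,148), with posts 1 and 2 at (298,208) and (222,208). The fingers are shut, with the tip near (262,235). I'll check the pose fit against this view.

```bash
python3 - <<'E'
from station import ctrl
from h import *
v=np.load("pose.npy"); c=ctrl.calibration("wrist")
P=np.r_[[[ .09,.18,.012],[-.09,.18,.012],[0,.107,.108],[0,.118,.046],[.021,.118,.055],[-.021,.118,.055]],[post(1,v[3]),post(2,v[3])]]
print(proj(c,c2w(v[:3],P)).round(0).tolist())
a=cv2.imread("pics/a_wrist_raw.png")[70:290,170:360]; cv2.imwrite("pics/a_wz.png",cv2.resize(a,None,fx=2.7,fy=2.7,interpolation=cv2.INTER_CUBIC))
E
```

```text
[[342.0, 76.0], [182.0, 75.0], [262.0, 153.0], [261.0, 134.0], [282.0, 135.0], [241.0, 135.0], [300.0, 206.0], [221.0, 207.0]]
```

View pics/a_wz.png

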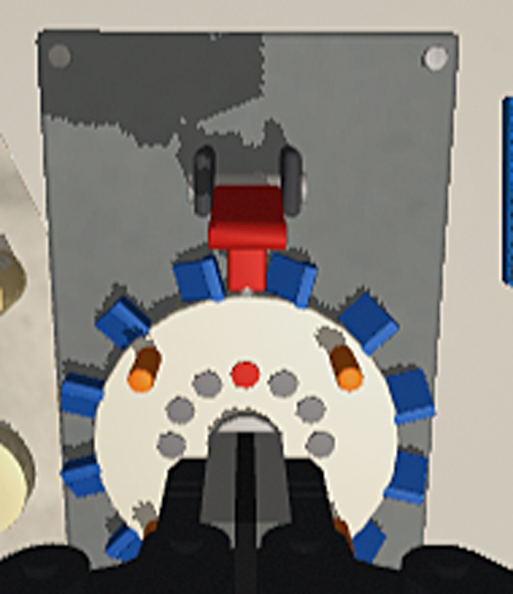

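arm_command:
  jaw: [0,0,0,0,0]
  dp:
    - [0,-0.006,-0.02]
    - [0,0,-0.02]
    - [0,0,-0.02]
    - [0,0,-0.02]
    - [0,0,0]
  rotation:
    - [0,0,0]
    - [0,0,0]
    - [0,0,0]
    - [0,0,0]
    - [0,0,0]

```text
time: 2.9
eef_pos: [0.5374, 0.1728, 0.1659]
tool_rot: [3.078, -0.608, -0.008]
force: [-0.8, -0.1, 0.1]
gripper_width: -0.0002
```

arm_command:
  jaw: [0,0,0,0,0]
  dp:
    - [0,0,-0.016]
    - [0,0,-0.016]
    - [0,0,-0.016]
    - [0,0,-0.016]
    - [0,0,0]
  rotation:
    - [0,0,0]
    - [0,0,0]
    - [0,0,0]
    - [0,0,0]
    - [0,0,0]

```text
time: 3.4
eef_pos: [0.5385, 0.1741, 0.1036]
tool_rot: [3.08, -0.607, -0.004]
force: [-0.5, -0.8, 0.5]
gripper_width: -0.0001
```

```bash
python3 look.py b wrist side
```

```text
3.4 [0.5385 0.1741 0.1036] [ 3.08  -0.607 -0.004] [-0.5  -0.8   0.53]
```

View pics/b_wrist.png

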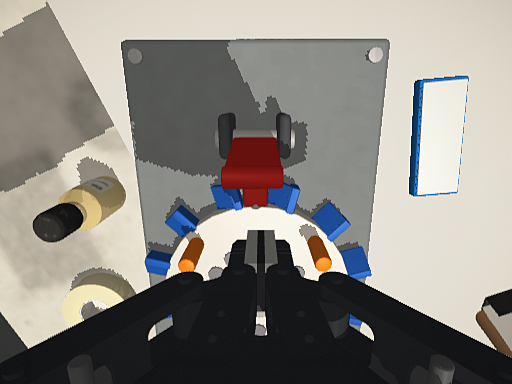

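View pics/b_side.png

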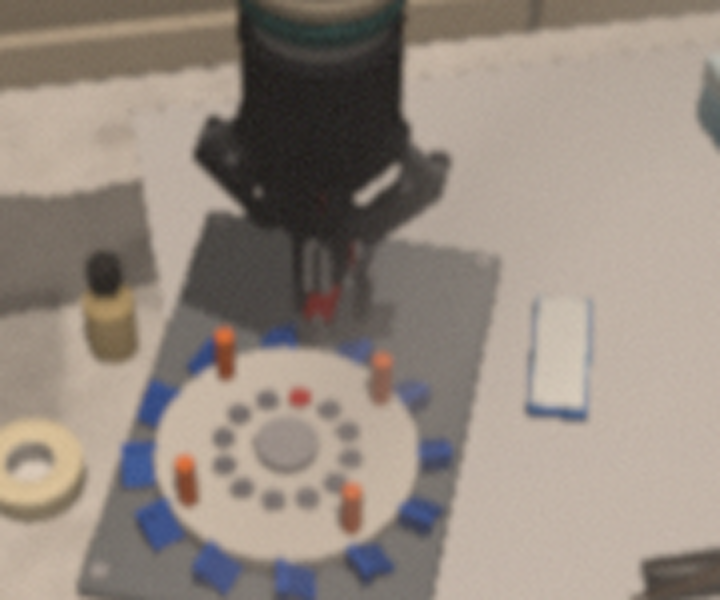

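arm_command:
  jaw: [0,0,0,0,0,0,0]
  dp:
    - [0.003,0.0074,0]
    - [0.003,0.0074,0]
    - [0.003,0.0074,0]
    - [0.003,0.0074,0]
    - [0.002,0.0046,0]
    - [0.002,0.0046,0]
    - [0,0,0]
  rotation:
    - [0,0,0]
    - [0,0,0]
    - [0,0,0]
    - [0,0,0]
    - [0,0,0]
    - [0,0,0]
    - [0,0,0]

```text
time: 4.2
eef_pos: [0.5557, 0.2156, 0.1043]
tool_rot: [-3.082, 0.604, -0.0]
force: [0.5, -0.2, 0.1]
gripper_width: 0.0002
```

```bash
python3 look.py c wrist
```

```text
4.2 [0.5557 0.2156 0.1043] [-3.082  0.604 -0.   ] [ 0.54 -0.22  0.15]
```

View pics/c_wrist.png

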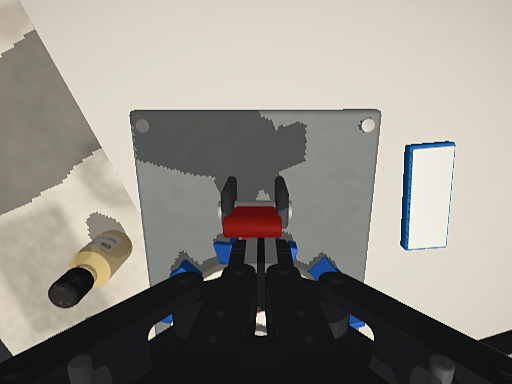

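The rod is against the fingertip at (252,222) and the pawl is partly tilted, so I'll keep pushing.

arm_command:
  jaw: [0,0,0,0,0,0]
  dp:
    - [0.002,0.0046,0]
    - [0.002,0.0046,0]
    - [0.002,0.0046,0]
    - [0.002,0.0046,0]
    - [0,0,0]
    - [0,0,0]
  rotation:
    - [0,0,0]
    - [0,0,0]
    - [0,0,0]
    - [0,0,0]
    - [0,0,0]
    - [0,0,0]

```text
time: 4.85
eef_pos: [0.5634, 0.233, 0.1042]
tool_rot: [3.083, -0.605, -0.0]
force: [-0.7, -0.1, 0.3]
gripper_width: -0.0002
```

```bash
python3 look.py d wrist
```

```text
4.85 [0.5634 0.233  0.1042] [ 3.083 -0.605 -0.   ] [-0.66 -0.09  0.34]
```

View pics/d_wrist.png

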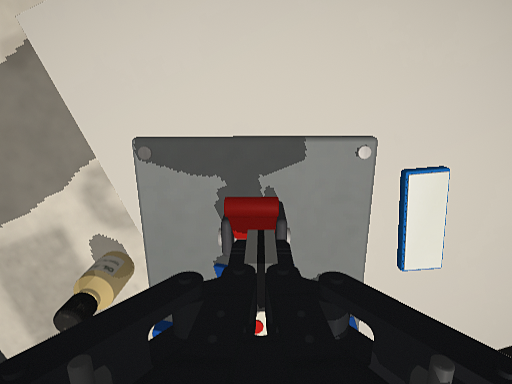

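The pawl has tipped over: the rod is now at (251,208), clear of the finger. Next I'll lift, move towards post 3 and turn the tool by +0.54.

arm_command:
  jaw: [0,0,0,0,0,0,0,0,0,0,0,0]
  dp:
    - [0,0,0.025]
    - [0,0,0.025]
    - [0,0,0.025]
    - [0,0,0.025]
    - [-0.018,-0.029,0]
    - [-0.018,-0.029,0]
    - [-0.018,-0.029,0]
    - [-0.018,-0.029,0]
    - [-0.018,-0.029,0]
    - [-0.018,-0.029,0]
    - [0,0,0]
    - [0,0,0]
  rotation:
    - [0,0,0]
    - [0,0,0]
    - [0,0,0]
    - [0,0,0]
    - [0,0,0.09]
    - [0,0,0.09]
    - [0,0,0.09]
    - [0,0,0.09]
    - [0,0,0.09]
    - [0,0,0.09]
    - [0,0,0]
    - [0,0,0]

```text
time: 6.1
eef_pos: [0.4556, 0.0581, 0.2046]
tool_rot: [3.133, 0.234, 0.001]
force: [-0.1, -0.3, 0.1]
gripper_width: -0.0001
```

```bash
python3 look.py e wrist side
```

```text
6.1 [0.4556 0.0581 0.2046] [3.133e+00 2.340e-01 1.000e-03] [-0.13 -0.34  0.14]
```

View pics/e_wrist.png

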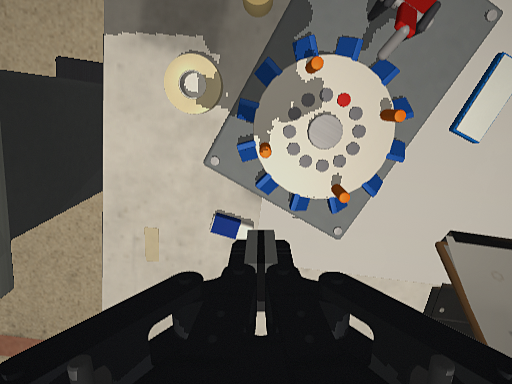

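View pics/e_side.png

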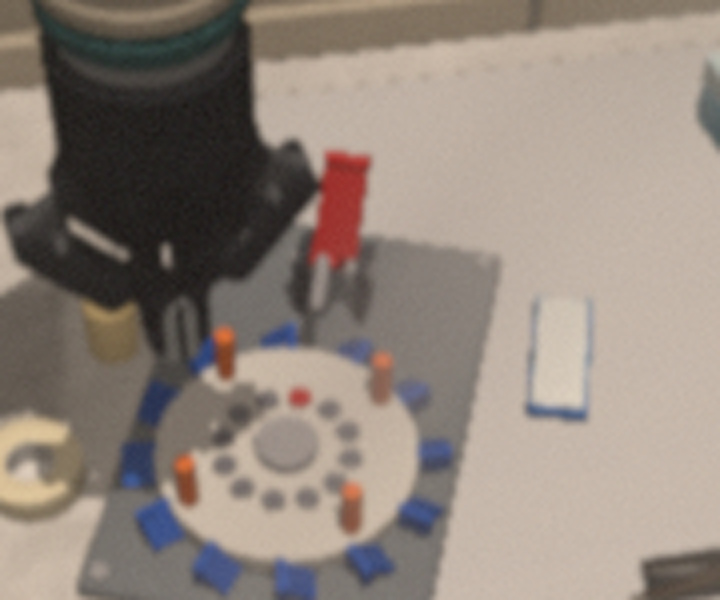

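The side view confirms the pawl is up, with its nose raised. Post 3 is straight ahead at (265,150) in the wrist view. I'll descend behind it.

arm_command:
  jaw: [0,0,0,0,0,0,0,0]
  dp:
    - [0.002,-0.001,-0.024]
    - [0,0,-0.024]
    - [0,0,-0.024]
    - [0,0,-0.024]
    - [0,0,-0.024]
    - [0,0,-0.014]
    - [0,0,-0.01]
    - [0,0,0]
  rotation:
    - [0,0,0]
    - [0,0,0]
    - [0,0,0]
    - [0,0,0]
    - [0,0,0]
    - [0,0,0]
    - [0,0,0]
    - [0,0,0]

```text
time: 7.0
eef_pos: [0.4573, 0.0589, 0.0592]
tool_rot: [-3.132, -0.241, 0.002]
force: [0.6, 0.4, -0.5]
gripper_width: 0.0001
```

```bash
python3 look.py f wrist side
```

```text
7.0 [0.4573 0.0589 0.0592] [-3.132e+00 -2.410e-01  2.000e-03] [ 0.6   0.38 -0.47]
```

View pics/f_wrist.png

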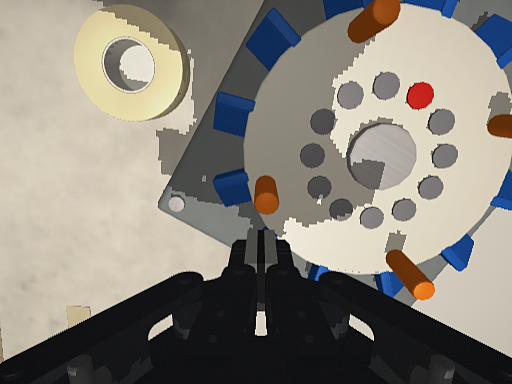

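View pics/f_side.png

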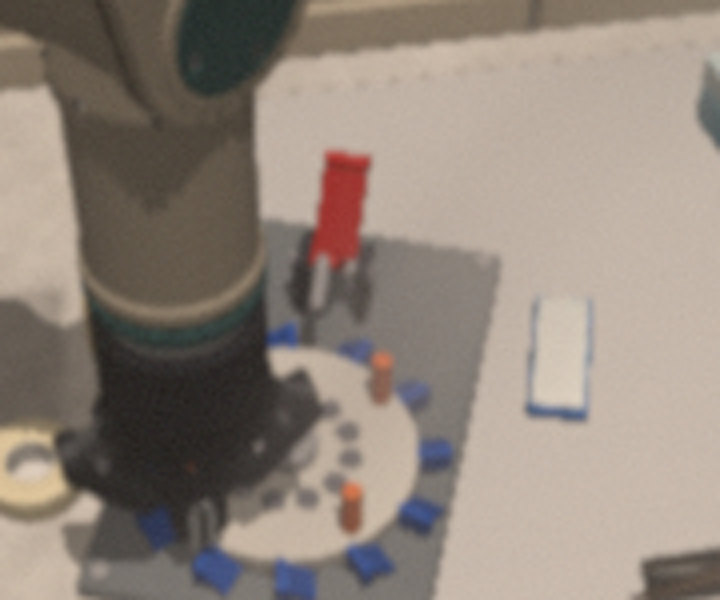

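arm_command:
  jaw: [0,0,0,0,0,0,0,0,0]
  dp:
    - [-0.0008,0.005,0]
    - [-0.0008,0.005,0]
    - [-0.0008,0.005,0]
    - [-0.0008,0.005,0]
    - [-0.0008,0.005,0]
    - [-0.0008,0.005,0]
    - [-0.0005,0.003,0]
    - [0,0,0]
    - [0,0,0]
  rotation:
    - [0,0,0]
    - [0,0,0]
    - [0,0,0]
    - [0,0,0]
    - [0,0,0]
    - [0,0,0]
    - [0,0,0]
    - [0,0,0]
    - [0,0,0]

```text
time: 8.0
eef_pos: [0.4526, 0.0914, 0.0604]
tool_rot: [-3.132, -0.239, -0.001]
force: [1.0, 0.0, 0.1]
gripper_width: -0.0
```

```bash
python3 look.py g wrist; python3 - <<'E'
from station import ctrl
from h import *
v=np.load("pose.npy"); c=ctrl.calibration("wrist")
for w in (0,-.3,-.4,-.507): print(w,proj(c,c2w(v[:3],[post(i,w) for i in (1,2,3,4)])).round(0).tolist())
E
```

```text
8.0 [0.4526 0.0914 0.0604] [-3.132e+00 -2.390e-01 -1.000e-03] [0.96 0.03 0.1 ]
0 [[533.0, 215.0], [376.0, 109.0], [263.0, 274.0], [409.0, 352.0]]
-0.3 [[527.0, 252.0], [422.0, 105.0], [260.0, 238.0], [373.0, 354.0]]
-0.4 [[522.0, 264.0], [437.0, 107.0], [261.0, 225.0], [361.0, 353.0]]
-0.507 [[516.0, 276.0], [452.0, 110.0], [264.0, 212.0], [348.0, 351.0]]
```

View pics/g_wrist.png

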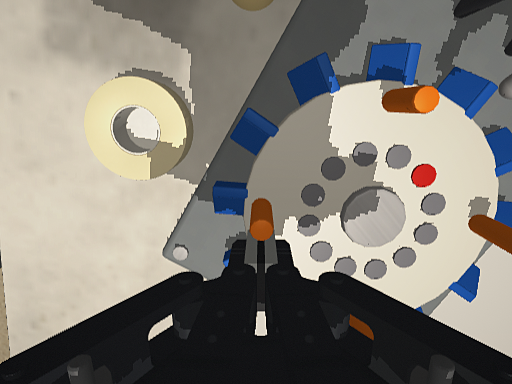

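Post 2 is at (426,99), so w is about -0.34. About 9 to 10 mm of push is left.

arm_command:
  jaw: [0,0,0,0,0]
  dp:
    - [-0.0005,0.003,0]
    - [-0.0005,0.003,0]
    - [-0.0005,0.0025,0]
    - [0,0,0]
    - [0,0,0]
  rotation:
    - [0,0,0]
    - [0,0,0]
    - [0,0,0]
    - [0,0,0]
    - [0,0,0]

```text
time: 8.55
eef_pos: [0.4505, 0.0997, 0.0603]
tool_rot: [-3.132, -0.239, 0.0]
force: [-0.2, 0.2, 0.9]
gripper_width: 0.0003
```

```bash
python3 look.py i wrist; python3 - <<'E'
from station import ctrl
from h import *
v=np.load("pose.npy"); c=ctrl.calibration("wrist")
for w in (-.4,-.45,-.5,-.55): print(w,proj(c,c2w(v[:3],[post(i,w) for i in (1,2,3)]+[[0,0,.038]])).round(0).tolist())
E
```

```text
8.55 [0.4505 0.0997 0.0603] [-3.132 -0.239  0.   ] [-0.15  0.24  0.89]
-0.4 [[520.0, 281.0], [436.0, 129.0], [263.0, 243.0], [374.0, 239.0]]
-0.45 [[517.0, 287.0], [443.0, 131.0], [264.0, 237.0], [374.0, 239.0]]
-0.5 [[514.0, 292.0], [450.0, 132.0], [266.0, 231.0], [374.0, 239.0]]
-0.55 [[511.0, 297.0], [457.0, 135.0], [268.0, 225.0], [374.0, 239.0]]
```

View pics/i_wrist.png

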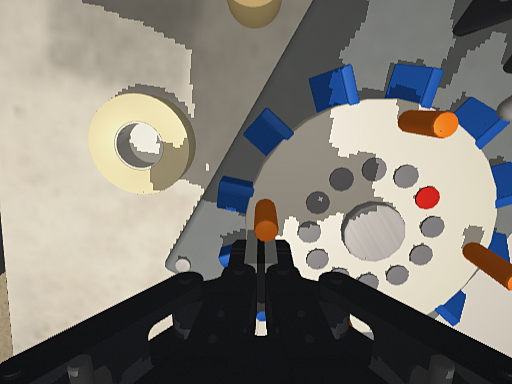

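Correcting for the hub's 6 px offset, w is about -0.47 and the target is about -0.51. I'll push 2 mm more, then back off and rise to check.

arm_command:
  jaw: [0,0,0,0,0,0,0,0,0,0,0]
  dp:
    - [-0.0003,0.002,0]
    - [0,0,0]
    - [0,0,0]
    - [0.001,-0.008,0]
    - [0.001,-0.012,0]
    - [0,0,0.01]
    - [0,0,0.03]
    - [0,0,0.04]
    - [0,0,0.04]
    - [0,0,0.03]
    - [0,0,0]
  rotation:
    - [0,0,0]
    - [0,0,0]
    - [0,0,0]
    - [0,0,0]
    - [0,0,0]
    - [0,0,0]
    - [0,0,0]
    - [0,0,0]
    - [0,0,0]
    - [0,0,0]
    - [0,0,0]

```text
time: 9.7
eef_pos: [0.4547, 0.0818, 0.2146]
tool_rot: [-3.132, -0.237, -0.013]
force: [1.0, -0.8, -0.9]
gripper_width: 0.0003
```

```bash
python3 look.py j wrist side top; python3 - <<'E'
from station import ctrl
from h import *
v=np.load("pose.npy"); c=ctrl.calibration("wrist")
for w in (-.4,-.45,-.507,-.55): print(w,proj(c,c2w(v[:3],[post(i,w) for i in (1,2,3,4)]+[[0,0,.038]])).round(0).tolist())
c=ctrl.calibration("side")
for w in (-.4,-.45,-.507,-.55): print(w,((proj(c,c2w(v[:3],[post(i,w) for i in (1,2,3,4)]))-[170,75])*4).round(0).tolist())
E
```

```text
9.7 [0.4547 0.0818 0.2146] [-3.132 -0.237 -0.013] [ 1.   -0.76 -0.88]
-0.4 [[392.0, 172.0], [343.0, 94.0], [263.0, 152.0], [315.0, 222.0], [323.0, 157.0]]
-0.45 [[391.0, 175.0], [347.0, 94.0], [264.0, 148.0], [312.0, 222.0], [323.0, 157.0]]
-0.507 [[390.0, 179.0], [351.0, 95.0], [265.0, 145.0], [308.0, 221.0], [323.0, 157.0]]
-0.55 [[388.0, 181.0], [353.0, 96.0], [266.0, 142.0], [306.0, 220.0], [323.0, 157.0]]
-0.4 [[401.0, 394.0], [268.0, 321.0], [168.0, 425.0], [305.0, 505.0]]
-0.45 [[402.0, 399.0], [274.0, 321.0], [168.0, 420.0], [299.0, 506.0]]
-0.507 [[403.0, 404.0], [280.0, 320.0], [168.0, 415.0], [292.0, 506.0]]
-0.55 [[403.0, 408.0], [285.0, 320.0], [168.0, 411.0], [287.0, 506.0]]
```

View pics/j_wrist.png

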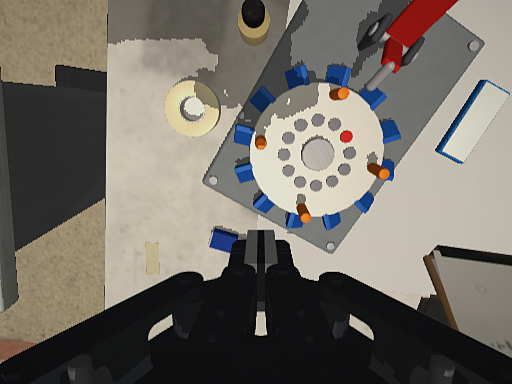

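View pics/j_side.png

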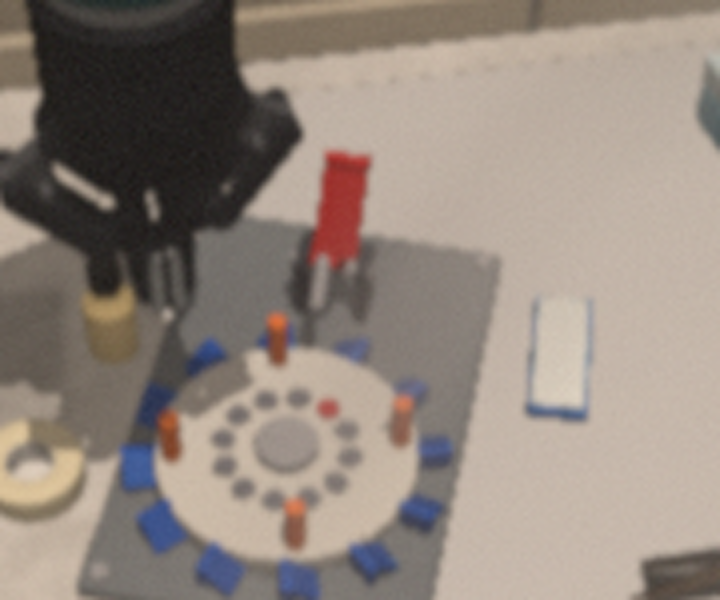

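```bash
cat > wm.py <<'E'
import sys
from station import ctrl
from h import *
from scipy.optimize import least_squares
v=np.load("pose.npy"); c=ctrl.calibration("side")
def blobs(f):
    a=cv2.imread(f); hsv=cv2.cvtColor(a,cv2.COLOR_BGR2HSV); m=((hsv[...,0]>=5)&(hsv[...,0]<=14)&(hsv[...,1]>120)).astype(np.uint8)
    n,l,s,ce=cv2.connectedComponentsWithStats(m); 
    return np.array([ce[i] for i in range(1,n) if s[i,4]>=12 and 200<ce[i][0]<290 and 140<ce[i][1]<220])
for f,w0 in ((x.split(":")[0],float(x.split(":")[1])) for x in sys.argv[1:]):
    B=blobs(f); P=lambda w:proj(c,c2w(v[:3],[post(i,w,.047) for i in (1,2,3,4)]))
    def res(q):
        p=P(q[0])+q[1:]; return np.concatenate([p[np.argmin(((p-b)**2).sum(1))]-b for b in B])
    r=least_squares(res,[w0,0,0]); print(f,len(B),r.x.round(3),np.abs(r.fun).max().round(2))
E
python3 wm.py pics/side0.png:0 pics/a_side_raw.png:0 pics/j_side_raw.png:-.5
```

```text
pics/side0.png 3 [ 0.026 -0.48  -1.584] 0.3
pics/a_side_raw.png 3 [ 0.025 -0.469 -1.542] 0.25
pics/j_side_raw.png 3 [-0.461 -0.563 -2.363] 1.79
```

```bash
sed -i 's/>120)/>95)/; s/<=14/<=16/' wm.py; python3 wm.py pics/side0.png:0 pics/a_side_raw.png:0 pics/j_side_raw.png:-.5; python3 - <<'E'
from wm import *
for f in("pics/side0.png","pics/j_side_raw.png"):print(blobs(f).round(2).tolist())
for w in (.02,-.5):print(proj(c,c2w(v[:3],[post(i,w,.047) for i in (1,2,3,4)])).round(2).tolist())
E
python3 - <<'E'
import cv2
a=cv2.imread("pics/j_wrist_raw.png")[40:260,200:420]; cv2.imwrite("pics/j_wz.png",cv2.resize(a,None,fx=2.7,fy=2.7,interpolation=cv2.INTER_CUBIC))
E
```

```text
pics/side0.png 4 [ 0.032 -0.36  -2.002] 1.92
pics/a_side_raw.png 4 [ 0.036 -0.373 -2.041] 2.2
pics/j_side_raw.png 4 [-0.48  -0.383 -1.275] 0.33
[[225.98, 161.94], [265.18, 165.59], [216.17, 194.17], [257.4, 201.1]]
[[238.91, 158.49], [270.26, 179.03], [212.1, 183.2], [243.36, 205.0]]
[[265.35, 169.73], [226.23, 163.61], [216.67, 195.35], [257.92, 202.12]]
[[270.43, 180.7], [239.98, 160.06], [212.47, 183.81], [243.29, 206.24]]
```

View pics/j_wz.png

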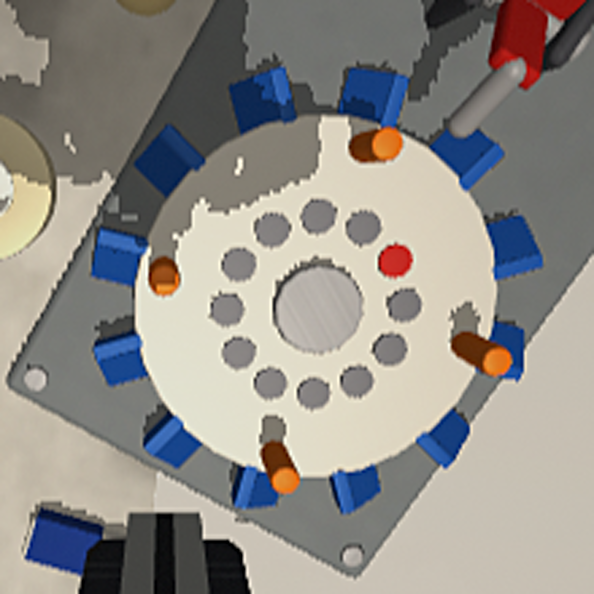

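```bash
python3 - <<'E'
from wm import *
c=ctrl.calibration("wrist")
o=np.array([(496,360),(387,144),(165,282),(285,480)])/2.7+[200,40]
r=least_squares(lambda q:(proj(c,c2w([q[1],q[2],v[2]],[post(i,q[0]) for i in (1,2,3,4)]))-o).ravel(),[-.5,v[0],v[1]]);print(r.x,np.abs(r.fun).max())
# theta from base-plate screws/edge: corners in wrist j view
oc=np.array([(352,556),(36,378)])/2.7+[200,40]; print(oc)
print(proj(c,c2w([r.x[1],r.x[2],v[2]],[[.08,-.085,.012],[-.08,-.085,.012]])))
E
```

```text
[-0.47745742  0.50562098  0.11250494] 1.8544488339784948
[[330.37037037 245.92592593]
 [213.33333333 180.        ]]
[[329.89081122 247.64523487]
 [210.67803112 179.55933873]]
```

Both views put the wheel's travel at about -0.50 rad, roughly 1.2 mm short at the post. I'll nudge it a little more.

arm_command:
  jaw: [0,0,0,0,0,0,0,0]
  dp:
    - [0,0,-0.035]
    - [0,0,-0.035]
    - [0,0,-0.035]
    - [0,0,-0.025]
    - [0,0,-0.016]
    - [0,0,-0.008]
    - [0,0,0]
    - [0,0,0]
  rotation:
    - [0,0,0]
    - [0,0,0]
    - [0,0,0]
    - [0,0,0]
    - [0,0,0]
    - [0,0,0]
    - [0,0,0]
    - [0,0,0]

```text
time: 10.65
eef_pos: [0.4523, 0.0815, 0.0564]
tool_rot: [-3.132, -0.239, 0.001]
force: [0.1, 0.1, 0.3]
gripper_width: -0.0
```

arm_command:
  jaw: [0,0,0,0,0,0,0,0]
  dp:
    - [-0.0004,0.005,0]
    - [-0.0004,0.005,0]
    - [-0.0004,0.004,0]
    - [-0.0004,0.003,0]
    - [-0.0003,0.002,0]
    - [-0.0003,0.0023,0]
    - [0,0,0]
    - [0,0,0]
  rotation:
    - [0,0,0]
    - [0,0,0]
    - [0,0,0]
    - [0,0,0]
    - [0,0,0]
    - [0,0,0]
    - [0,0,0]
    - [0,0,0]

```text
time: 11.45
eef_pos: [0.4501, 0.1027, 0.0563]
tool_rot: [3.132, 0.238, -0.0]
force: [-0.2, 0.3, -0.0]
gripper_width: 0.0003
```

arm_command:
  jaw: [0,0,0,0,0,0,0,0,0,0,0,0]
  dp:
    - [0.001,-0.008,0]
    - [0.001,-0.01,0]
    - [0,0,0.03]
    - [0,0,0.04]
    - [0,0,0.04]
    - [0,0,0.034]
    - [0.022,0.034,0]
    - [0.022,0.034,0]
    - [0.022,0.034,0]
    - [0.022,0.034,0]
    - [0.022,0.034,0]
    - [0.022,0.034,0]
  rotation:
    - [0,0,0]
    - [0,0,0]
    - [0,0,0]
    - [0,0,0]
    - [0,0,0]
    - [0,0,0]
    - [0,0,-0.09]
    - [0,0,-0.09]
    - [0,0,-0.09]
    - [0,0,-0.09]
    - [0,0,-0.09]
    - [0,0,-0.09]

```text
time: 12.65
eef_pos: [0.5853, 0.2882, 0.2]
tool_rot: [3.08, -0.613, -0.0]
force: [-0.9, -1.1, -0.1]
gripper_width: 0.0
```

arm_command:
  jaw: [0,0]
  dp:
    - [0,0,0]
    - [0,0,0]
  rotation:
    - [0,0,0]
    - [0,0,0]

```text
time: 12.85
eef_pos: [0.584, 0.288, 0.1994]
tool_rot: [3.081, -0.604, -0.002]
force: [0.9, -0.3, 0.1]
gripper_width: 0.0
```

```bash
python3 look.py k side wrist; python3 wm.py pics/k_side_raw.png:-.5
```

```text
12.85 [0.584  0.288  0.1994] [ 3.081e+00 -6.040e-01 -2.000e-03] [ 0.85 -0.3   0.07]
pics/k_side_raw.png 4 [-0.506 -0.401 -1.203] 0.42
```

View pics/k_side.png

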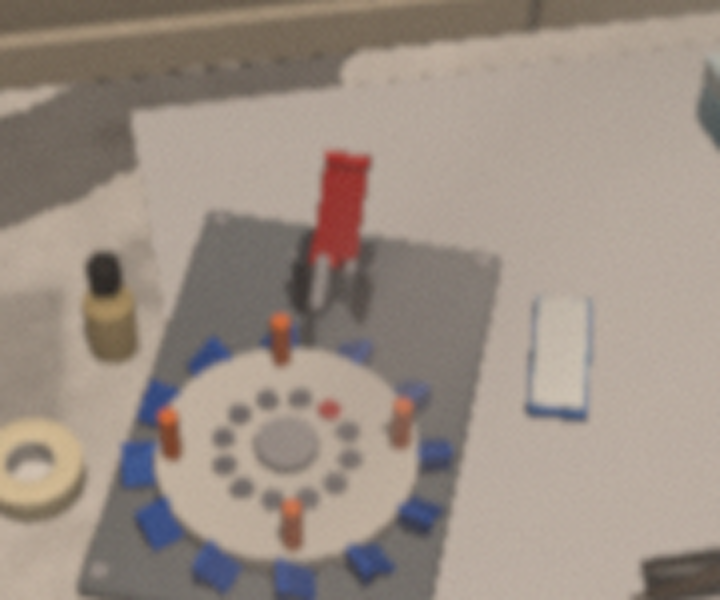

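View pics/k_wrist.png

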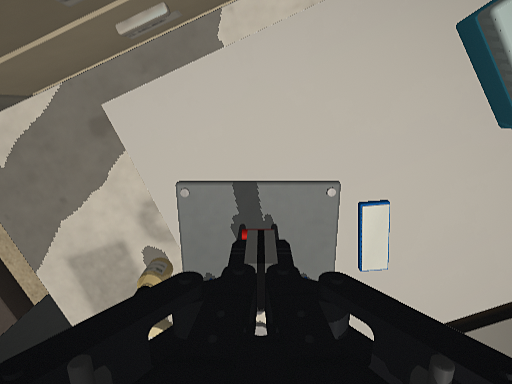

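```bash
python3 - <<'E'
from wm import *
def ray(n,u,z):
    c=ctrl.calibration(n);K=c["camera_matrix"];d=c["pose"][:3,:3]@np.array([(u[0]-K[0,2])/K[0,0],(u[1]-K[1,2])/K[1,1],1]);o=c["pose"][:3,3];return o+d*(z-o[2])/d[2]
t=v[2];R=np.array([[np.cos(t),-np.sin(t)],[np.sin(t),np.cos(t)]])
for z in (.09,.1): print((R.T@(ray("side",(256.75,115.3),z)[:2]-v[:2])).round(4))
for e in ([.584,.288],): print("tool",(R.T@(np.array(e)-v[:2])).round(4))
c=ctrl.calibration("wrist"); print(proj(c,c2w(v[:3],[[-.013,.157,.095],[.013,.157,.095],[0,.19,.182]])).round(0).tolist())
E
```

```text
[-0.0013  0.1555]
[0.0007 0.1454]
tool [0.0004 0.1917]
[[243.0, 235.0], [275.0, 235.0], [258.0, 246.0]]
```

The rod is at carousel y of about 0.155 and the tool at 0.192, so it's clear. I'll descend and then push back towards the wheel.

arm_command:
  jaw: [0,0,0,0,0,0,0]
  dp:
    - [0,0,-0.025]
    - [0,0,-0.025]
    - [0,0,-0.025]
    - [0,0,-0.02]
    - [0,0,-0.012]
    - [0,0,0]
    - [0,0,0]
  rotation:
    - [0,0,0]
    - [0,0,0]
    - [0,0,0]
    - [0,0,0]
    - [0,0,0]
    - [0,0,0]
    - [0,0,0]

```text
time: 13.65
eef_pos: [0.5847, 0.2882, 0.094]
tool_rot: [-3.082, 0.607, -0.001]
force: [-0.1, 0.5, 0.4]
gripper_width: -0.0
```

arm_command:
  jaw: [0,0,0,0,0,0,0,0]
  dp:
    - [-0.0023,-0.0055,0]
    - [-0.0023,-0.0055,0]
    - [-0.0023,-0.0055,0]
    - [-0.0023,-0.0055,0]
    - [-0.0023,-0.0055,0]
    - [-0.0023,-0.0055,0]
    - [0,0,0]
    - [0,0,0]
  rotation:
    - [0,0,0]
    - [0,0,0]
    - [0,0,0]
    - [0,0,0]
    - [0,0,0]
    - [0,0,0]
    - [0,0,0]
    - [0,0,0]

```text
time: 14.45
eef_pos: [0.5704, 0.2556, 0.0933]
tool_rot: [3.083, -0.606, -0.0]
force: [-0.1, -0.0, 0.2]
gripper_width: 0.0001
```

```bash
python3 look.py l side
```

```text
14.45 [0.5704 0.2556 0.0933] [ 3.083 -0.606 -0.   ] [-0.08 -0.    0.19]
```

View pics/l_side.png

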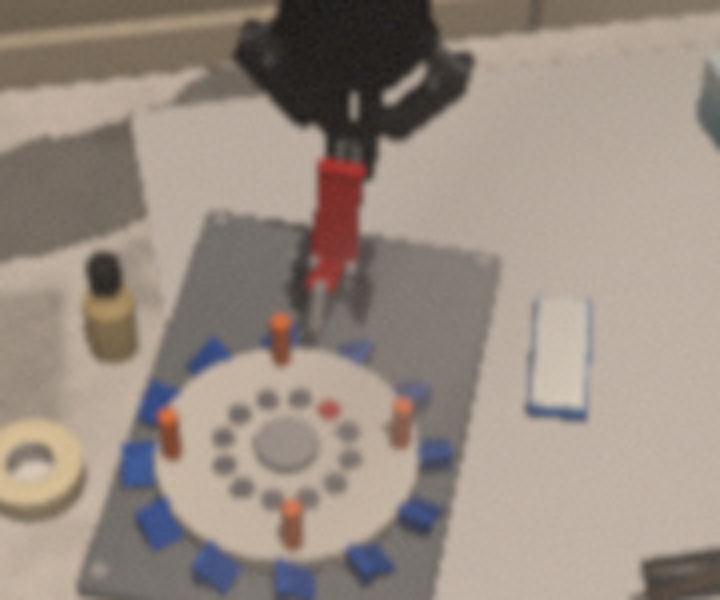

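The finger is behind the plate at (345,165) and the pawl is coming back. I'll continue gently.

arm_command:
  jaw: [0,0,0,0,0,0,0]
  dp:
    - [-0.0015,-0.0037,0]
    - [-0.0015,-0.0037,0]
    - [-0.0015,-0.0037,0]
    - [-0.0015,-0.0037,0]
    - [0,0,0]
    - [0,0,0]
    - [0,0,0]
  rotation:
    - [0,0,0]
    - [0,0,0]
    - [0,0,0]
    - [0,0,0]
    - [0,0,0]
    - [0,0,0]
    - [0,0,0]

```text
time: 15.2
eef_pos: [0.5645, 0.2412, 0.0934]
tool_rot: [-3.082, 0.605, -0.0]
force: [0.3, 0.2, 0.1]
gripper_width: 0.0004
```

```bash
python3 look.py m side wrist
```

```text
15.2 [0.5645 0.2412 0.0934] [-3.082  0.605 -0.   ] [0.28 0.2  0.1 ]
```

View pics/m_side.png

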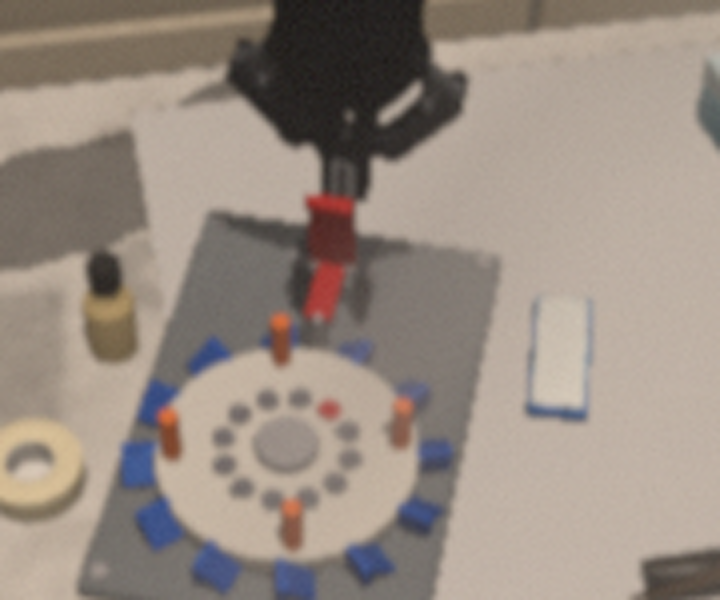

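The pawl has dropped: the rod at (330,204) and the arm match the first picture. I'll back off outward, rise, and check.

arm_command:
  jaw: [0,0,0,0,0,0,0,0,0]
  dp:
    - [0.004,0.01,0]
    - [0.006,0.014,0]
    - [0.006,0.014,0.02]
    - [0,0,0.04]
    - [0,0,0.04]
    - [0,0,0.04]
    - [0,0,0.02]
    - [0,0,0]
    - [0,0,0]
  rotation:
    - [0,0,0]
    - [0,0,0]
    - [0,0,0]
    - [0,0,0]
    - [0,0,0]
    - [0,0,0]
    - [0,0,0]
    - [0,0,0]
    - [0,0,0]

```text
time: 16.2
eef_pos: [0.5804, 0.2795, 0.2534]
tool_rot: [-3.082, 0.605, -0.0]
force: [0.5, -0.6, -0.5]
gripper_width: -0.0003
```

```bash
python3 look.py n side; python3 wm.py pics/side0.png:0 pics/n_side_raw.png:-.5
python3 - <<'E'
import cv2,numpy as np
a=cv2.imread("pics/a_side.png"); b=cv2.imread("pics/n_side.png")
def red(x):
    h=cv2.cvtColor(x,cv2.COLOR_BGR2HSV); m=((h[...,0]<6)|(h[...,0]>174))&(h[...,1]>140); m[340:]=0
    ys,xs=np.nonzero(m); return xs.mean(),ys.mean(),xs.min(),xs.max(),ys.min(),ys.max(),len(xs)
print(red(a),red(b))
cv2.imwrite("pics/n_cmp.png",cv2.resize(np.hstack([a[180:420,130:480],b[180:420,130:480]]),None,fx=1.1,fy=1.1))
E
```

```text
16.2 [0.5804 0.2795 0.2534] [-3.082  0.605 -0.   ] [ 0.46 -0.61 -0.55]
pics/side0.png 4 [ 0.032 -0.36  -2.002] 1.92
pics/n_side_raw.png 4 [-0.503 -0.424 -1.209] 0.37
(np.float64(325.7480916030534), np.float64(263.48473282442745), np.int64(306), np.int64(350), np.int64(198), np.int64(315), 1834) (np.float64(325.8587912087912), np.float64(263.2197802197802), np.int64(306), np.int64(350), np.int64(198), np.int64(315), 1820)
```

View pics/n_side.png

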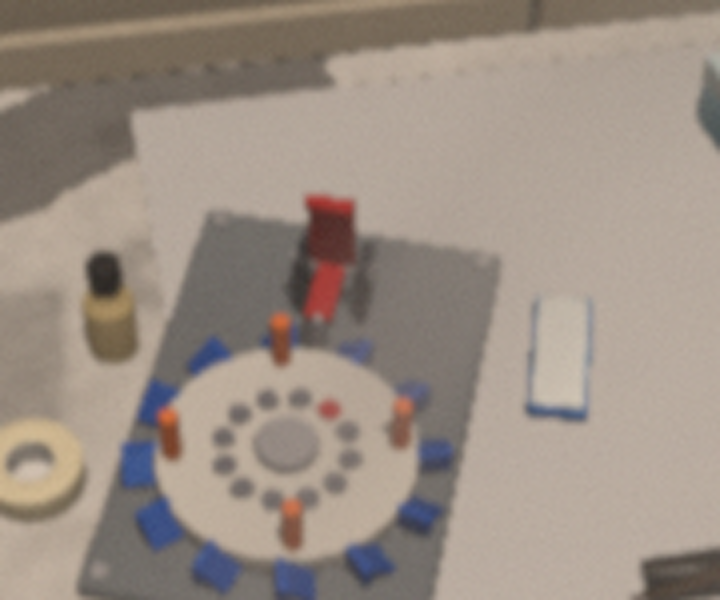

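View pics/n_cmp.png

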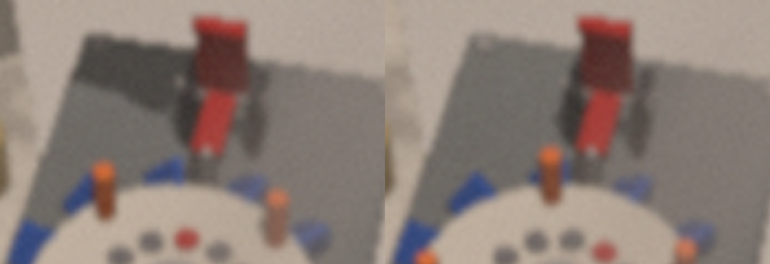

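The pawl's silhouette is identical to the start (same pixel bounds), and the wheel is one notch back. The robot is clear of everything, so I'm handing the job in.

```bash
python3 -c "
from station import ctrl
print(ctrl.close_job())"
```

```text
the job is handed in; nothing more can be done
None
```

The wheel is back by one notch and the pawl is down in the next tooth gap. I handed the job in at about 16 s of the 56 s allowed, with the robot clear of everything.

- **What I did:** With the gripper shut, I pushed the finger plate outward until the pawl tipped over. I then pushed orange post 3 to turn the wheel clockwise, in two gentle pushes plus a nudge of about 1 mm. Last, I tipped the pawl back from outside until it dropped on its own.
- **Wheel:** The last side view puts the turn at about -0.53 rad, against -0.524 wanted, and the wheel held still when the pawl dropped. Single readings scatter by about 0.02 rad. The starting angle was the poorest fit, at 0.017 to 0.032 rad depending on the method.
- **Pawl:** In the last side view its red outline has the same pixel bounds as before the job, so the nose should be fully down. I did not see the nose tip itself from close up.
- **Forces and bystanders:** The force readings after each move stayed around 1 N. The bottle, tape and mailer look unmoved in the last side view. The eraser was outside that crop; the arm never went near it below gripper height.
- **Disagreement:** The wrist camera placed the wheel about 5 mm from where the fixed cameras did. I corrected for this when reading the wheel's angle.

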